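# Move the row of screwdrivers to the bench stand in working order

## Robot

A 6-joint arm with a two-finger parallel gripper is mounted at the origin on a cart in front of the work surface, level with it; the furniture and walls round the work are solid. World frame = base frame: x ahead of the robot, y to its left, z up, the work surface at z = 0. Lengths are in mm, angles in rad, forces in N, time in s.
With the tool pointing down it reaches from about 300 to 875 mm from the base axis. Payload 6.4 kg.
Tool frame: the origin (TCP) lies on the front face of the gripper's body, between the roots of the fingers; the fingertips stand 64 mm ahead of it and the grasp point (between the pads) lies env.grip_depth ahead of it (env.grip_depth is the distance from the TCP to the grasp point, in mm); z points along the fingers, y is the line along which they close (so a half turn about z gives the same grasp; the last joint's range is limited). The gripper opens to 88 mm and grips with 3 to 60 N. Pads are 18 mm wide; open, the fingers measure 123 mm over their backs; the gripper's body (75 mm by 187 mm) begins 45 mm behind the grasp point.
Start: joints at [-1.552, 0.181, 1.607, -0, 1.354, -0.206], TCP at [128.189, -560.544, 302.714] pointing down, gripper open.
Joint ranges: [-2.99, 2.99], [-0.89, 2.07], [0.3, 2.58], [-1.14, 4.28], [0, 2.63], [-3.12, 3.12]. Speed limits (rad/s): [2.57, 2.57, 3.01, 3.14, 3.14, 3.14].

## Interface

Orientations are given as a 3x3 rotation matrix whose columns are the frame's x, y, z axes.
In Python, from plant import env, imaging, finder gives the robot as it stands. The module is installed in compiled form; this text tells all that it offers.
- The arm moves only by the tool send_rows, never from a script. Its argument "rows" is a list of rows, each an object with "xyz": the shift along the tool's x, y, z in cm, a list of three; "rot": the turn, a rotation vector about the tool's x, y, z in degrees, a list of three; "jaw": the finger opening in cm, from 0 to 8.81. In form: [{"xyz": [dx, dy, dz], "rot": [wx, wy, wz], "jaw": jaw}, ...]. A call has 1 to 8 rows; each row is the pose to reach, as a shift and turn from the pose commanded when the call began, along the tool's axes at that moment; what a row does not reach only later rows make up. A row lasts 1/8 s, in which the tool goes at most 62.5 mm and 10.7 degrees, less where a joint would pass 70% of its speed; a pose out of reach is approached as far as the arm can. A call with a gripper value outside its range is refused whole. The fingers move at their own pace and stop on an object; "grip_force" is the grip in N (left out, the last holds). Time passes only in rows, so rows that repeat a pose let the fingers close. It gives the time, the measured TCP pose, the force, the opening and the grip force at its end, in the units of the state.
- env.get_obs(): the state, without advancing time (a new reading comes with each control period).
- imaging.read_camera(name): name is "scene" or "side" or "wrist"; returns a dict with "pixels" (400x640x3 uint8, red, green, blue), "intrinsics" (3x3 intrinsics, pixels), "k1" (the pictures are not rectified: a ray, as slopes to the right and down, at radius r is drawn at 1 + k1 r^2 times it, then the intrinsics apply), "view" (4x4, takes a point from world to camera coordinates). Camera axes: x right, y down, z forward; pixel columns grow to the right and rows downward; lengths in mm; the calibration is good to about 2 mm. A picture is of the moment at which its call begins. There is no depth.
- env.job_done(): hands the job in; it is judged then, once.
Trained networks look in the newest picture that a camera, given by its name, has taken for a name from the list of things; names that differ only in an ending like _2 or _b are one class to them, and where a whole thing is asked for, a point or a joint stands for the part that bears it (a point fixed in the world has none). Each returns a list of dicts, best first, with "score" (0 to 1); they miss things now and then, are a little off and sometimes report something else, mostly with a low value. They report only what shows in the picture. A call takes as long as a camera call.
- finder.spot_in(thing, camera): "at" ([x, y, z] in mm, in the coordinates of the camera as it stood for that picture, good to about 4 mm: the middle of the surface that is visible of it).
- finder.masks_of(thing, camera): "region" (400x640 bool, what is visible of it).
The state is a dict: "clock": time; "joint_positions": joint angles; "joint_vel": joint speeds; "joint_efforts": joint torques, N m; "position": TCP position; "tcp_rot": TCP orientation; "contact_force": force on the tool from outside, world axes, zero at the start; "torque": the same for the moment, N m; "finger_gap": opening from 0.0 (shut) to 1.0 (fully open); "gripper_force": force on a finger pad.
Only numpy, scipy, OpenCV 4.12 (cv2) and the standard library are available. Lean on these libraries where they do the work, as an engineer would, in place of code of your own. Each camera call takes 0.05 s, during which the arm holds its last target. There are 200 camera calls.

## Task

The four screwdrivers stand in the wooden block in the order in which the next assembly uses them. Move them all into the grey steel stand beside it, one in each black sleeve and with its tip fully home on the base plate, in the same order from left to right as they had in the block. Do not let any of them fall over.

Things in the scene. Friction and masses are not known exactly. Their poses are not given: they have to be found in the camera images.
- driver_small: Loose screwdriver with a plain red handle, the shortest; stands tip down, 172 mm long overall. Origin at the tip of the blade, z runs up the shaft to the handle's end. The round steel shaft, 6 mm thick, reaches from the tip to 80 mm up; the moulded handle, 25 to 26 mm across, from there to the top. Weighs 40 to 140 g. May lean up to 0.06 rad in the block and 0.12 rad in the stand.
- driver_medium: Loose screwdriver with a blue and black handle; stands tip down, 197 mm long overall. Origin at the tip of the blade, z runs up the shaft to the handle's end. The round steel shaft, 6 mm thick, reaches from the tip to 90 mm up; the moulded handle, 31 mm across, from there to the top. Weighs 40 to 140 g. May lean up to 0.06 rad in the block and 0.12 rad in the stand.
- driver_large: Loose screwdriver with a red and black handle; stands tip down, 207 mm long overall. Origin at the tip of the blade, z runs up the shaft to the handle's end. The round steel shaft, 6 mm thick, reaches from the tip to 105 mm up; the moulded handle, 27 to 30 mm across, from there to the top. Weighs 40 to 140 g. May lean up to 0.06 rad in the block and 0.12 rad in the stand.
- driver_longest: Loose screwdriver with an all dark grey handle, the longest; stands tip down, 237 mm long overall. Origin at the tip of the blade, z runs up the shaft to the handle's end. The round steel shaft, 6 mm thick, reaches from the tip to 123 mm up; the moulded handle, 32 to 33 mm across, from there to the top. Weighs 40 to 140 g. May lean up to 0.06 rad in the block and 0.12 rad in the stand.
- block: Fixed wooden block, 56 mm deep (x), 288 mm long (y), 58 mm high, holding the four screwdrivers at the start, in any order. Origin: centre of its underside; x away from the robot, y along the row to the robot's left, turned by up to 0.2 rad. Four 8 mm holes on its y axis at +108, +36, -36, -108 mm, floor 6 mm above the table: lift a driver over 52 mm to clear.
- stand: Fixed low grey steel tool stand, 80 mm deep (x), 296 mm long (y), left or right of the block, about 0.32 m centre to centre, turned within 0.1 rad of it: base plate 6 mm thick, shelf 48 mm above the table with four black guide sleeves in a row. Origin: centre of its underside; x away from the robot, y along the row to the robot's left.
- sleeve_1: The stand's leftmost (+y end) guide sleeve, a fixed upright black plastic funnel and tube, 72 mm from the next. Origin: centre of its mouth, 66 mm above the table, z up. The mouth is 26 mm wide and narrows within 10 mm to a 10 mm bore, which ends 50 mm below the mouth. A driver fully home has its tip on the base plate, 60 mm below the mouth.
- sleeve_2: The stand's second from left guide sleeve, a fixed upright black plastic funnel and tube, 72 mm from the next. Origin: centre of its mouth, 66 mm above the table, z up. The mouth is 26 mm wide and narrows within 10 mm to a 10 mm bore, which ends 50 mm below the mouth. A driver fully home has its tip on the base plate, 60 mm below the mouth.
- sleeve_3: The stand's third from left guide sleeve, a fixed upright black plastic funnel and tube, 72 mm from the next. Origin: centre of its mouth, 66 mm above the table, z up. The mouth is 26 mm wide and narrows within 10 mm to a 10 mm bore, which ends 50 mm below the mouth. A driver fully home has its tip on the base plate, 60 mm below the mouth.
- sleeve_4: The stand's rightmost (-y end) guide sleeve, a fixed upright black plastic funnel and tube, 72 mm from the next. Origin: centre of its mouth, 66 mm above the table, z up. The mouth is 26 mm wide and narrows within 10 mm to a 10 mm bore, which ends 50 mm below the mouth. A driver fully home has its tip on the base plate, 60 mm below the mouth.

How it is judged (in metres and radians):
At the end, for the whole second after the job is handed in: Each screwdriver stands released and at rest in a sleeve, tip within 8 mm of the axis and at least 55 mm below the mouth, leaning under 0.2 rad, in the starting order: each tip is 285 to 360 mm from its start (the sleeve of the same rank is 300 to 345 mm away, its neighbours over 370 or under 275) (((horizontal distance between driver_small and sleeve_1 below 0.008 m and z of driver_small in the frame of sleeve_1 below -0.055 m) or (horizontal distance between driver_small and sleeve_2 below 0.008 m and z of driver_small in the frame of sleeve_2 below -0.055 m) or (horizontal distance between driver_small and sleeve_3 below 0.008 m and z of driver_small in the frame of sleeve_3 below -0.055 m) or (horizontal distance between driver_small and sleeve_4 below 0.008 m and z of driver_small in the frame of sleeve_4 below -0.055 m)) and distance of driver_small from where it was at the start of the episode between 0.285 and 0.36 m and angle between each of driver_small, driver_medium, driver_large, driver_longest's own z axis and vertical below 0.2 rad and linear speed of each of driver_small, driver_medium, driver_large, driver_longest below 0.02 m/s and contact force between the fingers and driver_small below 0.05 N and ((horizontal distance between driver_medium and sleeve_1 below 0.008 m and z of driver_medium in the frame of sleeve_1 below -0.055 m) or (horizontal distance between driver_medium and sleeve_2 below 0.008 m and z of driver_medium in the frame of sleeve_2 below -0.055 m) or (horizontal distance between driver_medium and sleeve_3 below 0.008 m and z of driver_medium in the frame of sleeve_3 below -0.055 m) or (horizontal distance between driver_medium and sleeve_4 below 0.008 m and z of driver_medium in the frame of sleeve_4 below -0.055 m)) and distance of driver_medium from where it was at the start of the episode between 0.285 and 0.36 m and contact force between the fingers and driver_medium below 0.05 N and ((horizontal distance between driver_large and sleeve_1 below 0.008 m and z of driver_large in the frame of sleeve_1 below -0.055 m) or (horizontal distance between driver_large and sleeve_2 below 0.008 m and z of driver_large in the frame of sleeve_2 below -0.055 m) or (horizontal distance between driver_large and sleeve_3 below 0.008 m and z of driver_large in the frame of sleeve_3 below -0.055 m) or (horizontal distance between driver_large and sleeve_4 below 0.008 m and z of driver_large in the frame of sleeve_4 below -0.055 m)) and distance of driver_large from where it was at the start of the episode between 0.285 and 0.36 m and contact force between the fingers and driver_large below 0.05 N and ((horizontal distance between driver_longest and sleeve_1 below 0.008 m and z of driver_longest in the frame of sleeve_1 below -0.055 m) or (horizontal distance between driver_longest and sleeve_2 below 0.008 m and z of driver_longest in the frame of sleeve_2 below -0.055 m) or (horizontal distance between driver_longest and sleeve_3 below 0.008 m and z of driver_longest in the frame of sleeve_3 below -0.055 m) or (horizontal distance between driver_longest and sleeve_4 below 0.008 m and z of driver_longest in the frame of sleeve_4 below -0.055 m)) and distance of driver_longest from where it was at the start of the episode between 0.285 and 0.36 m and contact force between the fingers and driver_longest below 0.05 N); the robot touches nothing.
It fails at once if driver_small falls over or is laid down (angle between driver_small's own z axis and vertical above 0.8 rad).
It fails at once if driver_medium falls over or is laid down (angle between driver_medium's own z axis and vertical above 0.8 rad).
It fails at once if driver_large falls over or is laid down (angle between driver_large's own z axis and vertical above 0.8 rad).
It fails at once if driver_longest falls over or is laid down (angle between driver_longest's own z axis and vertical above 0.8 rad).
It also fails if it takes over 112 s, if anything falls off the work surface, if the arm or the gripper's body presses on something with over 40 N, if the wrist force passes 120 N, or if a joint passes its speed limit or range.

## Working session

There is one attempt and no reset: what is moved stays moved. The work goes in short steps, Python scripts to look and compute and a tool call to move; the robot and the scene stay as the last step left them, time stands still between calls to the robot, and variables do not carry over. Pictures are saved under pics/ and viewed, at most 14 in all, crops included, and the job is handed in when it is done.

Besides the shell and the picture viewer there is one more tool, called after "Emit:" as name(argument=value, ...), one argument or row to a line, values as JSON. send_rows: Moves the arm, as the interface text tells. Its arguments: {"type":"object","properties":{"rows":{"type":"array"},"grip_force":{"type":"number"}},"required":["rows"]}

```bash
mkdir -p pics; cat > h.py <<'E'
import numpy as np, cv2
from plant import env, imaging, finder
def snap(c,fn=None):
    d=imaging.read_camera(c)
    if fn: cv2.imwrite('pics/'+fn,d['pixels'][:,:,::-1])
    return d
def ray(d,uv):
    K=np.array(d['intrinsics']);k=d['k1'];V=np.array(d['view'])
    p=np.array([(uv[0]-K[0,2])/K[0,0],(uv[1]-K[1,2])/K[1,1]]);q=p.copy()
    for _ in range(30): q=p/(1+k*(q@q))
    r=V[:3,:3].T@np.array([q[0],q[1],1]);o=-V[:3,:3].T@V[:3,3]
    return o,r/np.linalg.norm(r)
def onz(d,uv,z):
    o,r=ray(d,uv);return o+r*(z-o[2])/r[2]
def proj(d,P):
    K=np.array(d['intrinsics']);V=np.array(d['view'])
    c=V[:3,:3]@np.asarray(P,float)+V[:3,3];q=c[:2]/c[2];q=q*(1+d['k1']*(q@q))
    return np.array([K[0,0]*q[0]+K[0,2],K[1,1]*q[1]+K[1,2]])
def world(d,c):
    V=np.array(d['view']);return V[:3,:3].T@(np.array(c)-V[:3,3])
def tri(rays):
    A=np.zeros((3,3));b=np.zeros(3)
    for o,r in rays:
        M=np.eye(3)-np.outer(r,r);A+=M;b+=M@o
    return np.linalg.solve(A,b)
D=['driver_small','driver_medium','driver_large','driver_longest']
E
python3 - <<'E'
from h import *
np.set_printoptions(precision=1,suppress=True)
o=env.get_obs();print(o['clock'],o['position'],o['tcp_rot'],env.grip_depth,o['finger_gap'])
for c in ['scene','side','wrist']:
    d=snap(c,c+'0.png');print(c,'cam at',-np.array(d['view'])[:3,:3].T@np.array(d['view'])[:3,3],d['k1'])
    for n in D+['block','stand','sleeve_1']:
        for f in finder.spot_in(n,c)[:5]: print(n,round(f['score'],2),world(d,f['at']),proj(d,world(d,f['at'])))
E
cd pics; python3 -c "
import cv2;a=cv2.imread('scene0.png');b=cv2.imread('side0.png');cv2.imwrite('sc.png',a);cv2.imwrite('sd.png',b)"
```

```text
0.0 [ 128.2 -560.1  301.8] [[ 1.   0.2 -0. ]
 [ 0.2 -1.   0. ]
 [ 0.  -0.  -1. ]] 45.3 1.0005926314973097
scene cam at [-18.3 715.5 485.9] -0.08219980728686406
driver_small 0.8 [523.5 258.3 140.2] [230.2 195.7]
driver_medium 0.66 [506.5 184.5 158.6] [264.2 174.8]
driver_large 0.92 [532.  328.3 168.4] [194.2 194.9]
driver_longest 0.76 [500.  122.1 191.1] [287.4 149.5]
driver_longest 0.58 [503.2 185.3 160.9] [265.1 174.2]
block 0.85 [507.7 248.2  48.9] [245.1 238.8]
stand 0.91 [464.4 -81.2  29. ] [356.4 191. ]
sleeve_1 0.69 [488.4   2.6  56.6] [328.1 190.8]
sleeve_1 0.44 [ 467.9 -138.2   61.8] [367.8 170.4]
side cam at [  39.2 -953.5  616.7] -0.12877205219462096
driver_medium 0.58 [505.5 173.9 150.8] [296.2 143.9]
driver_large 0.74 [534.7 313.3 173.5] [287.1 121.1]
driver_longest 0.57 [504.2  99.  195.9] [306.3 137.2]
driver_longest 0.27 [ 473.4 -141.9   60.6] [337.2 225.9]
block 0.65 [503.2 155.1  64.6] [298.7 174.2]
stand 0.9 [ 456.5 -156.6   48.3] [333.5 235. ]
sleeve_1 0.6 [487.5   2.6  66.3] [316.3 196.8]
sleeve_1 0.52 [ 472.1 -142.1   63.8] [336.7 224.9]
wrist cam at [ 198.5 -543.6  383.6] 0.02547067771734927
```

View pics/scene0.png

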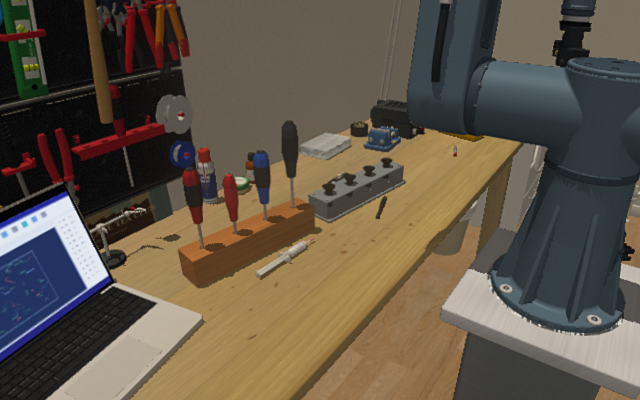

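View pics/side0.png

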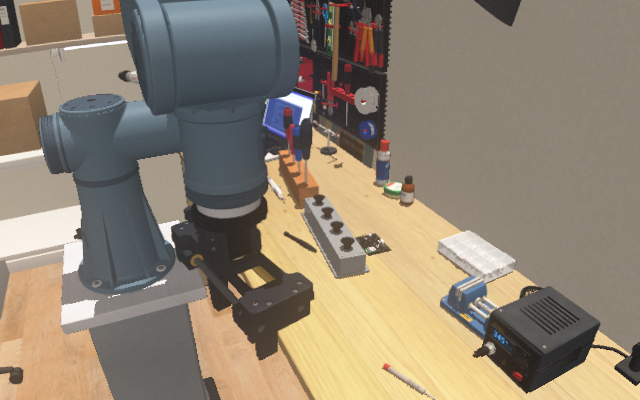

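The scene picture shows the order from the left (+y): large (194,195), small (230,196), medium (264,175) and longest (287,150). The stand is to the right, with sleeves at about (328,188) to (386,163). The side picture agrees. Next I'll take close wrist views.

```bash
cat >> h.py <<'E'
def obs(): return env.get_obs()
def shift(goal,yaw=None,o=None):
    "world goal TCP (tool down, yaw of tool x) -> shift cm in tool axes, rotvec deg"
    from scipy.spatial.transform import Rotation as R
    o=o or env.get_obs();T=np.array(o['tcp_rot'])
    s=T.T@(np.array(goal)-np.array(o['position']))/10
    if yaw is None: return s.round(2)
    G=np.array([[np.cos(yaw),np.sin(yaw),0],[np.sin(yaw),-np.cos(yaw),0],[0,0,-1]])
    return s.round(2),np.degrees(R.from_matrix(T.T@G).as_rotvec()).round(2)
E
python3 - <<'E'
from h import *
np.set_printoptions(precision=3,suppress=True)
d=snap('wrist');o=obs();V=np.array(d['view']);T=np.array(o['tcp_rot'])
C=-V[:3,:3].T@V[:3,3]
print(T.T@(C-o['position']));print((V[:3,:3]@T).T);print(d['intrinsics'])
print(shift([450,-150,400],1.42))
E
```

```text
[ 72.339  -0.793 -80.893]
[[ 0.002 -0.961 -0.278]
 [ 1.     0.002  0.001]
 [-0.001 -0.278  0.961]]
[[354.753   0.    323.999]
 [  0.    354.753 197.919]
 [  0.      0.      1.   ]]
(array([ 40.52, -32.85,  -9.73]), array([  0.  ,   0.  , -68.48]))
```

Emit:
send_rows(
  rows=[
    {"xyz":[43.9,-44.4,-9.7],"rot":[0,0,-68.5],"jaw":8.8},
    {"xyz":[43.9,-44.4,-9.7],"rot":[0,0,-68.5],"jaw":8.8},
    {"xyz":[43.9,-44.4,-9.7],"rot":[0,0,-68.5],"jaw":8.8},
    {"xyz":[43.9,-44.4,-9.7],"rot":[0,0,-68.5],"jaw":8.8},
    {"xyz":[43.9,-44.4,-9.7],"rot":[0,0,-68.5],"jaw":8.8},
    {"xyz":[43.9,-44.4,-9.7],"rot":[0,0,-68.5],"jaw":8.8},
    {"xyz":[43.9,-44.4,-9.7],"rot":[0,0,-68.5],"jaw":8.8},
    {"xyz":[43.9,-44.4,-9.7],"rot":[0,0,-68.5],"jaw":8.8},
  ],
)

```text
clock: 2.25
position: [389.2, -138.8, 380.2]
tcp_rot: [[0.149, 0.989, 0.001], [0.989, -0.149, -0.001], [-0.001, 0.001, -1.0]]
contact_force: [1.2, -1.2, -0.3]
finger_gap: 0.995
gripper_force: 0.0
```

```bash
python3 -c "
from h import *
o=obs();print(o['clock'],o['position'],shift([460,-30,400],1.42))"
```

```text
2.25 [ 389.16513216 -138.77791107  380.24230812] (array([11.81,  5.38, -1.98]), array([0.08, 0.04, 0.04]))
```

Emit:
send_rows(
  rows=[
    {"xyz":[11.8,5.4,-2],"rot":[0,0,0],"jaw":8.8},
    {"xyz":[11.8,5.4,-2],"rot":[0,0,0],"jaw":8.8},
    {"xyz":[11.8,5.4,-2],"rot":[0,0,0],"jaw":8.8},
    {"xyz":[11.8,5.4,-2],"rot":[0,0,0],"jaw":8.8},
  ],
)

```text
clock: 2.75
position: [459.5, -31.9, 399.2]
tcp_rot: [[0.148, 0.989, -0.001], [0.989, -0.148, -0.0], [-0.0, -0.001, -1.0]]
contact_force: [-0.2, -0.9, 0.2]
finger_gap: 0.997
gripper_force: 0.0
```

```bash
cat > look.py <<'E'
from h import *
import sys,pickle
np.set_printoptions(precision=1,suppress=True)
t=sys.argv[1];things=sys.argv[2:]
d=snap('wrist',t+'.png');pickle.dump({k:d[k] for k in ('intrinsics','k1','view')},open(t+'.pkl','wb'))
o=obs();print(o['clock'],o['position'])
for n in things:
    for f in finder.spot_in(n,'wrist')[:6]: w=world(d,f['at']);print(n,round(f['score'],2),w,proj(d,w))
E
python3 look.py w1 sleeve_1 driver_longest
```

```text
2.8 [459.2 -32.6 399.1]
sleeve_1 0.68 [481.  -75.6  61.6] [346.4 191. ]
sleeve_1 0.65 [492.4  -3.6  61.5] [348.1 130.4]
sleeve_1 0.64 [ 470.5 -148.    63.9] [345.6 247. ]
driver_longest 0.67 [506.   93.8 193.5] [361.4   9.9]
```

View pics/w1.png

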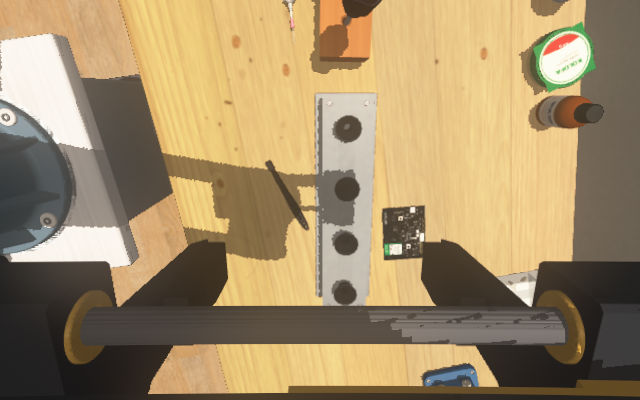

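The picture shows the four sleeve mouths at about (347,128), (347,188), (346,243) and (344,292).

Emit:
send_rows(
  rows=[
    {"xyz":[11,0,-3],"rot":[0,0,0],"jaw":8.8},
    {"xyz":[11,0,-3],"rot":[0,0,0],"jaw":8.8},
    {"xyz":[11,0,-3],"rot":[0,0,0],"jaw":8.8},
    {"xyz":[11,0,-3],"rot":[0,0,0],"jaw":8.8},
  ],
)

```text
clock: 3.4
position: [475.8, 75.4, 429.0]
tcp_rot: [[0.151, 0.989, -0.001], [0.989, -0.151, -0.001], [-0.001, -0.001, -1.0]]
contact_force: [-0.4, 0.2, 0.1]
finger_gap: 0.998
gripper_force: 0.0
```

```bash
python3 look.py w2 sleeve_1 driver_longest driver_medium
```

```text
3.45 [475.8  75.2 428.9]
sleeve_1 0.8 [ 463.4 -221.4   63.5] [345.2 351.4]
sleeve_1 0.63 [ 470.9 -141.    61.7] [342.8 303. ]
sleeve_1 0.62 [490.3  -6.7  61.5] [343.6 213.3]
sleeve_1 0.57 [484.2 -76.6  62.8] [346.  261.6]
sleeve_1 0.33 [478.5 -54.8  45.2] [339.3 242.6]
driver_longest 0.96 [509.2 110.7 231.9] [359.  138.5]
```

Emit:
send_rows(
  rows=[
    {"xyz":[13,0,-3],"rot":[0,0,0],"jaw":8.8},
    {"xyz":[13,0,-3],"rot":[0,0,0],"jaw":8.8},
    {"xyz":[13,0,-3],"rot":[0,0,0],"jaw":8.8},
    {"xyz":[13,0,-3],"rot":[0,0,0],"jaw":8.8},
  ],
)

```text
clock: 4.1
position: [495.6, 204.8, 459.0]
tcp_rot: [[0.15, 0.989, -0.001], [0.989, -0.15, -0.001], [-0.001, -0.001, -1.0]]
contact_force: [-0.1, -1.0, -0.2]
finger_gap: 0.997
gripper_force: 0.0
```

```bash
python3 look.py w3 driver_small driver_longest driver_medium driver_large
```

```text
4.15 [495.5 204.2 458.8]
driver_small 0.84 [526.8 261.1 173.6] [346.1 107.4]
driver_small 0.51 [510.2 188.  192.1] [340.3 184.5]
driver_longest 0.63 [511.7 118.2 220.4] [352.6 259.3]
driver_medium 0.9 [510.7 189.3 189.9] [340.6 182.7]
driver_large 0.79 [538.  325.2 207.9] [351.8  29.7]
driver_large 0.47 [510.9 118.1 217.7] [351.7 258.3]
```

Emit:
send_rows(
  rows=[
    {"xyz":[10,0,0],"rot":[0,0,0],"jaw":8.8},
    {"xyz":[10,0,0],"rot":[0,0,0],"jaw":8.8},
    {"xyz":[10,0,0],"rot":[0,0,0],"jaw":8.8},
    {"xyz":[10,0,0],"rot":[0,0,0],"jaw":8.8},
  ],
)

```text
clock: 4.85
position: [510.6, 303.1, 459.3]
tcp_rot: [[0.151, 0.989, -0.0], [0.989, -0.151, -0.001], [-0.001, -0.0, -1.0]]
contact_force: [-1.0, -0.4, -0.5]
finger_gap: 1.0
gripper_force: 0.0
```

```bash
python3 look.py w4 driver_small driver_longest driver_medium driver_large; cd pics; python3 -c "
import cv2,numpy as np
a=[cv2.imread(f'w{i}.png') for i in (2,3,4)]
cv2.imwrite('m1.png',np.vstack([a[1][:300,100:540],a[2][:300,100:540]]))"
```

```text
4.9 [510.7 302.8 459.5]
driver_small 0.79 [525.3 266.3 168.8] [341.8 196.9]
driver_small 0.71 [474.1 -62.2  45.8] [334.6 367.4]
driver_longest 0.62 [512.5 114.7 233.1] [352.5 355.9]
driver_medium 0.89 [510.5 191.4 180.3] [338.2 265.3]
driver_medium 0.3 [527.4 251.9  56.2] [340.9 184.2]
driver_large 0.9 [538.2 333.5 210.5] [348.1 138.1]
```

View pics/m1.png

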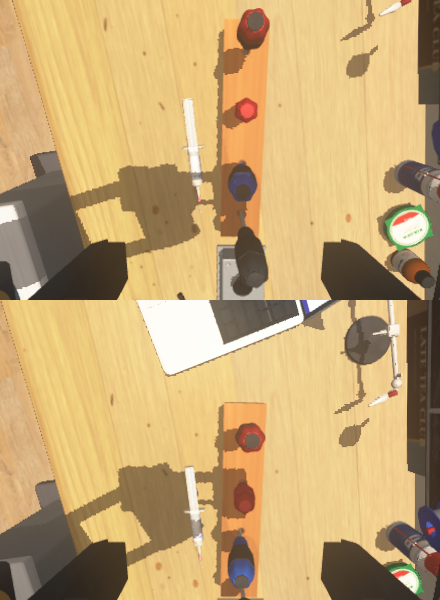

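The mosaic shows the drivers nearly upright. In view 3 (upper), large is at (252,28), small at (246,110), medium at (242,182) and longest at (250,260). I'll rectify the saved views to planes to get the block and sleeve axes.

```bash
python3 - <<'E'
from h import *
import pickle
np.set_printoptions(precision=1,suppress=True)
S=2.0; X0,Y0=400,-300   # grid: col=(x-X0)*S, row=(y-Y0)*S
xs=np.arange(400,620,1/S);ys=np.arange(-300,420,1/S)
def rect(t,z):
    d=pickle.load(open(t+'.pkl','rb'));im=cv2.imread('pics/'+t+'.png')
    K=np.array(d['intrinsics']);V=np.array(d['view'])
    X,Y=np.meshgrid(xs,ys);P=np.stack([X,Y,np.full_like(X,z)],-1)@V[:3,:3].T+V[:3,3]
    q=P[...,:2]/P[...,2:];q=q*(1+d['k1']*(q**2).sum(-1,keepdims=True))
    return cv2.remap(im,(K[0,0]*q[...,0]+K[0,2]).astype('f4'),(K[1,1]*q[...,1]+K[1,2]).astype('f4'),1)
# block
out=[]
for t in ('w2','w3','w4'):
    r=rect(t,58);h=cv2.cvtColor(r,cv2.COLOR_BGR2HSV)
    m=cv2.inRange(h,(5,135,50),(16,255,255));m=cv2.morphologyEx(m,cv2.MORPH_OPEN,np.ones((5,5)))
    n,l,st,_=cv2.connectedComponentsWithStats(m);i=1+st[1:,4].argmax()
    p=np.argwhere(l==i)[:,::-1].astype('f4')
    (c,wh,a)=cv2.minAreaRect(p);print(t,c[0]/S+X0,c[1]/S+Y0,np.array(wh)/S,a,'y range',p[:,1].min()/S+Y0,p[:,1].max()/S+Y0)
    print(cv2.boxPoints((c,wh,a))/S+[X0,Y0])
    out.append(cv2.addWeighted(r,.7,cv2.cvtColor(m,8),.3,0))
# sleeves
for t in ('w1','w2'):
  for z in (66,):
    r=rect(t,z);g=cv2.cvtColor(r,6);m=(g<60).astype('u1')*255 if False else cv2.inRange(g,0,52)
    m=cv2.morphologyEx(m,cv2.MORPH_OPEN,cv2.getStructuringElement(2,(15,15)))
    n,l,st,ce=cv2.connectedComponentsWithStats(m)
    for i in range(1,n):
        if 20<st[i,2]/S<50 and 20<st[i,3]/S<50: 
            (c,wh,a)=cv2.fitEllipse(max(cv2.findContours((l==i).astype('u1'),0,1)[0],key=len));print(t,c[0]/S+X0,c[1]/S+Y0,np.array(wh)/S)
    out.append(cv2.addWeighted(r,.7,cv2.cvtColor(m,8),.3,0))
v=[cv2.resize(o[::-1],None,fx=.35,fy=.4) for o in out]
cv2.imwrite('pics/rect.png',np.hstack(v));print(np.hstack(v).shape)
E
```

```text
w2 512.5933074951172 160.93914794921875 [172.1  57. ] 80.32373046875 y range 77.0 249.0
[[470.   80.9]
 [526.2  71.3]
 [555.1 241. ]
 [499.  250.5]]
w3 523.1534576416016 222.37615966796875 [296.4  57.5] 80.41935729980469 y range 72.0 368.5
[[470.2  81. ]
 [526.8  71.4]
 [576.1 363.7]
 [519.5 373.3]]
w4 522.7076110839844 218.66619873046875 [289.2  57.4] 80.45245361328125 y range 72.5 365.0
[[470.4  80.8]
 [527.   71.3]
 [575.  356.5]
 [518.4 366. ]]
w1 602.6524505615234 -236.97483825683594 [26.8 35.8]
(576, 770, 3)
```

View pics/rect.png

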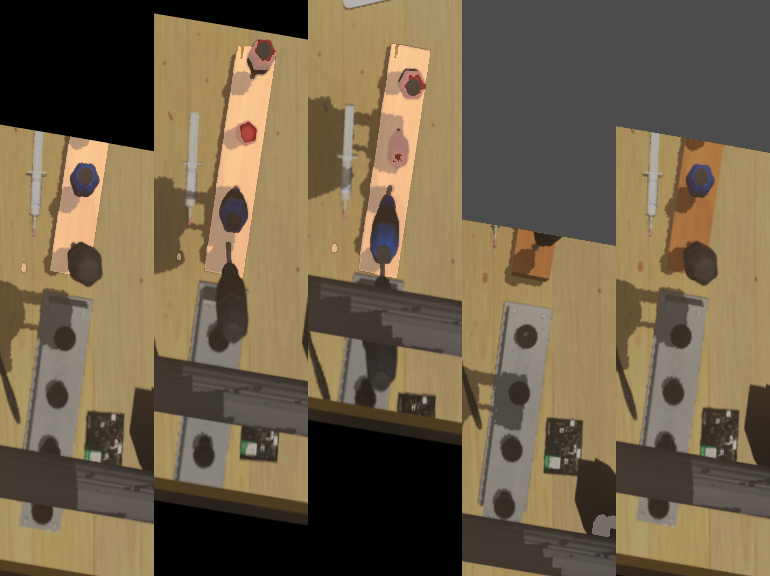

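The rectified views show the block cleanly. View 4 gives the full 288 mm outline. The sleeve mouths are dark discs but the threshold missed them, so I'll refine those with their own threshold.

```bash
python3 - <<'E'
from h import *
import pickle
np.set_printoptions(precision=1,suppress=True)
seeds=[(491,-5),(482,-76),(471,-145),(463,-218)]
R={}
for t in ('w1','w2'):
    d=pickle.load(open(t+'.pkl','rb'));im=cv2.imread('pics/'+t+'.png');big=cv2.resize(im,None,fx=4,fy=4,interpolation=2);g=cv2.cvtColor(big,6)
    for i,s in enumerate(seeds):
        u=proj(d,[*s,66]);x,y=(u*4).astype(int);w=90
        if t=='w2' and i>1 : continue
        if y+20>1600: continue
        c=g[max(0,y-w):y+w,x-w:x+w]
        p=c[60:120,60:120]; th=np.median(p)+12
        m=cv2.morphologyEx((c<th).astype('u1'),cv2.MORPH_OPEN,cv2.getStructuringElement(2,(25,25)))
        n,l,st,ce=cv2.connectedComponentsWithStats(m);k=l[w,w]
        if k==0: print(t,i,'none',np.median(p),c.min(),c.max());continue
        e=cv2.fitEllipse(cv2.convexHull(np.argwhere(l==k)[:,::-1]))
        uv=(np.array(e[0])+[x-w,y-w]+.5)/4-.5
        print(t,i,th,'ell',np.array(e[1])/4,uv,onz(d,uv,66));R.setdefault(i,[]).append(ray(d,uv))
for i in R:
    if len(R[i])>1: print(i,tri(R[i]))
E
```

```text
w1 0 87.0 ell [24.7 25.3] [347.9 128.3] [492.3  -0.8  66. ]
w1 1 75.0 ell [23.3 24. ] [346.5 188.8] [481.5 -71.8  66. ]
w1 2 78.0 ell [21.  22.5] [345.6 243.5] [ 471.1 -142.4   66. ]
w1 3 78.0 ell [21.3 21.9] [344.5 292.9] [ 460.5 -211.7   66. ]
w2 0 79.0 ell [20.7 21.7] [344.5 209.8] [492.1  -0.5  66. ]
w2 1 83.0 ell [20.  20.6] [343.9 258.8] [481.8 -70.4  66. ]
0 [492.2  -0.8  65.1]
1 [481.7 -73.5  59.8]
```

```bash
python3 -c "
from h import *
print(shift([509,111,335],1.412),shift([509,111,260],1.412))"
```

```text
(array([-19.02,   2.73,  12.48]), array([ 0.03, -0.01,  0.4 ])) (array([-19.02,   2.73,  19.98]), array([ 0.03, -0.01,  0.4 ]))
```

Emit:
send_rows(
  rows=[
    {"xyz":[-19,2.7,12.5],"rot":[0,0,0.4],"jaw":8.8},
    {"xyz":[-19,2.7,12.5],"rot":[0,0,0.4],"jaw":8.8},
    {"xyz":[-19,2.7,12.5],"rot":[0,0,0.4],"jaw":8.8},
    {"xyz":[-19,2.7,12.5],"rot":[0,0,0.4],"jaw":8.8},
    {"xyz":[-19,2.7,12.5],"rot":[0,0,0.4],"jaw":8.8},
    {"xyz":[-19,2.7,12.5],"rot":[0,0,0.4],"jaw":8.8},
  ],
)

```text
clock: 5.85
position: [509.1, 112.3, 335.5]
tcp_rot: [[0.158, 0.988, 0.001], [0.988, -0.158, 0.0], [0.001, 0.001, -1.0]]
contact_force: [-0.0, -0.2, -0.9]
finger_gap: 0.998
gripper_force: 0.0
```

```bash
python3 look.py w5 driver_longest driver_medium; python3 -c "
from h import *
print(shift([509,111,260],1.412))"
```

```text
5.9 [509.3 112.8 335.7]
driver_longest 0.59 [513.2 117.7 234.1] [328.4 222.3]
driver_longest 0.27 [488.   -4.1  62.3] [320.6 274.6]
driver_medium 0.91 [512.8 184.7 196. ] [309.7  95.9]
driver_medium 0.74 [520.  195.2  57.3] [320.7  83.1]
(array([-0.22,  0.  ,  7.56]), array([ 0.11, -0.03,  0.15]))
```

View pics/w5.png

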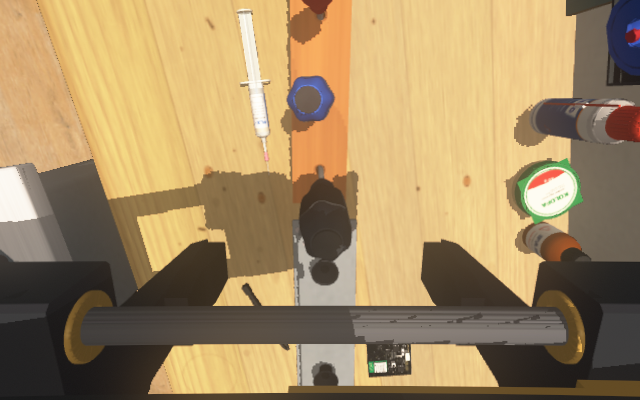

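The longest handle is centred between the fingers (column 326), and medium's cap is at (309,98). I'll descend and grip.

Emit:
send_rows(
  rows=[
    {"xyz":[-0.2,0.1,4],"rot":[0,0,0],"jaw":8.8},
    {"xyz":[-0.2,0.1,7.5],"rot":[0,0,0],"jaw":8.8},
    {"xyz":[-0.2,0.1,7.5],"rot":[0,0,0],"jaw":5},
    {"xyz":[-0.2,0.1,7.5],"rot":[0,0,0],"jaw":2.5},
    {"xyz":[-0.2,0.1,7.5],"rot":[0,0,0],"jaw":2.5},
    {"xyz":[-0.2,0.1,7.5],"rot":[0,0,0],"jaw":2.5},
    {"xyz":[-0.2,0.1,7.5],"rot":[0,0,0],"jaw":2.5},
    {"xyz":[-0.2,0.1,7.5],"rot":[0,0,0],"jaw":2.5},
  ],
  grip_force=25,
)

```text
clock: 7.0
position: [509.5, 110.0, 259.7]
tcp_rot: [[0.157, 0.988, 0.0], [0.988, -0.157, -0.0], [0.0, 0.0, -1.0]]
contact_force: [-0.4, 0.3, 0.2]
finger_gap: 0.346
gripper_force: 25.3
```

```bash
python3 -c "
from h import *
import pickle
d=pickle.load(open('w5.pkl','rb'));print(onz(d,(309,98),203),onz(d,(325,238),243))
o=obs();print(o['clock'],o['position'],o['finger_gap']*88.1,o['gripper_force'],o['contact_force'])"
```

```text
[512.42947907 183.57297258 203.        ] [510.47797963 112.52594701 243.        ]
7.0 [509.51190224 110.04295035 259.72489435] 30.449214816618948 25.28768335388122 [-0.41200481  0.28568037  0.16257715]
```

Emit:
send_rows(
  rows=[
    {"xyz":[0,0,-3],"rot":[0,0,0],"jaw":2.5},
    {"xyz":[0,0,-6],"rot":[0,0,0],"jaw":2.5},
    {"xyz":[0,0,-8.5],"rot":[0,0,0],"jaw":2.5},
    {"xyz":[-3,0.1,-8.5],"rot":[0,0,0],"jaw":2.5},
    {"xyz":[-8,0.2,-8.5],"rot":[0,0,0],"jaw":2.5},
    {"xyz":[-13,0.3,-8.5],"rot":[0,0,0],"jaw":2.5},
    {"xyz":[-18,0.4,-8.5],"rot":[0,0,0],"jaw":2.5},
    {"xyz":[-23,0.5,-8.5],"rot":[0,0,0],"jaw":2.5},
  ],
)

```text
clock: 8.0
position: [477.7, -119.3, 344.3]
tcp_rot: [[0.157, 0.988, -0.0], [0.988, -0.157, 0.0], [0.0, -0.0, -1.0]]
contact_force: [0.5, -0.0, -0.3]
finger_gap: 0.345
gripper_force: 24.9
```

Emit:
send_rows(
  rows=[
    {"xyz":[-4,0.1,0],"rot":[0,0,0],"jaw":2.5},
    {"xyz":[-7.5,0.1,0],"rot":[0,0,0],"jaw":2.5},
    {"xyz":[-9.9,0.2,0],"rot":[0,0,0],"jaw":2.5},
    {"xyz":[-9.9,0.2,0],"rot":[0,0,0],"jaw":2.5},
    {"xyz":[-9.9,0.2,0],"rot":[0,0,0],"jaw":2.5},
  ],
)

```text
clock: 8.62
position: [464.7, -215.3, 344.2]
tcp_rot: [[0.157, 0.988, -0.0], [0.988, -0.157, 0.001], [0.001, -0.001, -1.0]]
contact_force: [-0.2, -0.1, -1.0]
finger_gap: 0.34
gripper_force: 24.9
```

```bash
python3 - <<'E'
from h import *
a=snap('scene');b=snap('side');o=obs();print(o['clock'],o['position'],o['finger_gap'])
p=proj(a,[460.3,-213.5,66]).astype(int);q=proj(b,[460.3,-213.5,66]).astype(int);print(p,q)
f=lambda d,p:cv2.resize(d['pixels'][max(p[1]-100,0):p[1]+50,p[0]-50:p[0]+50,::-1],None,fx=4,fy=4,interpolation=2)
for d,p in((a,p),(b,q)): cv2.circle(d['pixels'],tuple(map(int,p)),1,(0,255,0),-1)
cv2.imwrite('pics/c1.png',np.hstack([f(a,p),f(b,q)]))
E
```

```text
8.725 [ 464.8870985  -214.97730433  344.37980225] 0.3451353708407347
[385 160] [346 240]
```

View pics/c1.png

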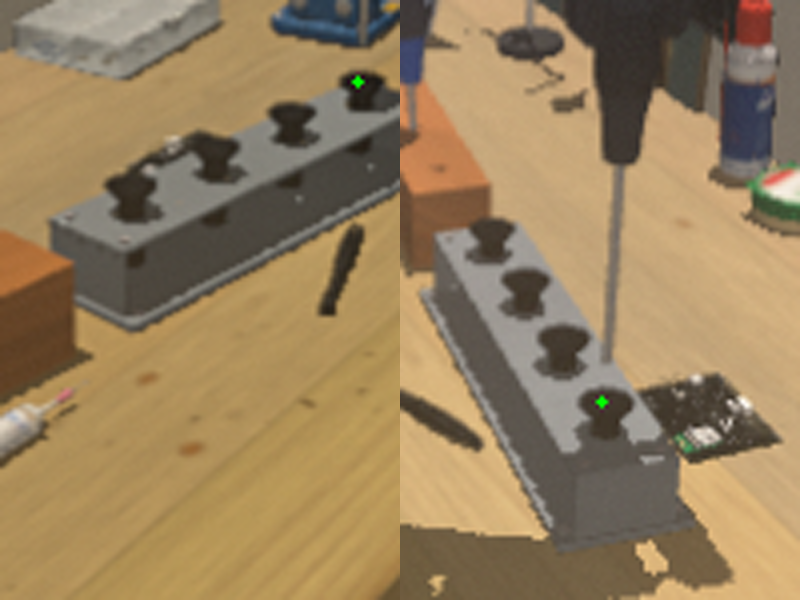

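The side crop (right half) shows the tip at crop (607,360), above the sleeve mouth at (605,402). The scene half was cropped in the wrong place, so I'll redo it.

```bash
python3 - <<'E'
from h import *
a=snap('scene');b=snap('side')
for P in ([460.3,-213.5,91],[460.3,-213.5,66]): print(proj(a,P),proj(b,P))
p=proj(a,[460.3,-213.5,66]).astype(int)
cv2.imwrite('pics/c2.png',cv2.resize(a['pixels'][p[1]-80:p[1]+20,p[0]-50:p[0]+50,::-1],None,fx=5,fy=5,interpolation=2));print(p-[50,80])
E
```

```text
[385.78160608 150.92698485] [347.31056312 230.63244341]
[385.26043837 160.00396527] [346.98685846 240.31546586]
[335  80]
```

View pics/c2.png

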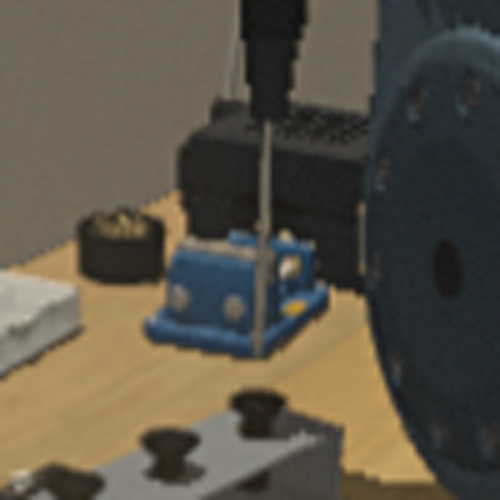

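The tip is at pixel (386.8,150.8) against an expected (385.8,150.9), so it is aligned. I'll lower it.

Emit:
send_rows(
  rows=[
    {"xyz":[0,0,1.5],"rot":[0,0,0],"jaw":2.5},
    {"xyz":[0,0,3],"rot":[0,0,0],"jaw":2.5},
    {"xyz":[0,0,4.5],"rot":[0,0,0],"jaw":2.5},
    {"xyz":[0,0,6],"rot":[0,0,0],"jaw":2.5},
    {"xyz":[0,0,7.3],"rot":[0,0,0],"jaw":2.5},
    {"xyz":[0,0,8.3],"rot":[0,0,0],"jaw":2.5},
    {"xyz":[0,0,8.3],"rot":[0,0,0],"jaw":2.5},
  ],
)

```text
clock: 9.7
position: [464.6, -215.9, 260.9]
tcp_rot: [[0.157, 0.988, -0.001], [0.988, -0.157, 0.001], [0.0, -0.001, -1.0]]
contact_force: [0.3, 0.6, -0.9]
finger_gap: 0.343
gripper_force: 24.9
```

Emit:
send_rows(
  rows=[
    {"xyz":[0,0,0],"rot":[0,0,0],"jaw":4},
    {"xyz":[0,0,0],"rot":[0,0,0],"jaw":5},
    {"xyz":[0,0,0],"rot":[0,0,0],"jaw":7},
    {"xyz":[0,0,0],"rot":[0,0,0],"jaw":8.8},
    {"xyz":[0,0,-3],"rot":[0,0,0],"jaw":8.8},
    {"xyz":[0,0,-8],"rot":[0,0,0],"jaw":8.8},
    {"xyz":[0,0,-12],"rot":[0,0,0],"jaw":8.8},
    {"xyz":[0,0,-12],"rot":[0,0,0],"jaw":8.8},
  ],
)

```text
clock: 10.7
position: [465.9, -216.7, 385.4]
tcp_rot: [[0.157, 0.988, 0.006], [0.988, -0.157, -0.005], [-0.004, 0.006, -1.0]]
contact_force: [-0.6, -0.8, -1.0]
finger_gap: 1.0
gripper_force: 0.0
```

```bash
python3 look.py w6 driver_longest sleeve_1; python3 -c "
from h import *
print(shift([513.2,183.5,290],1.414))
d=snap('side','s6.png');e=snap('scene','e6.png')
for c,d in(('side',d),('scene',e)):
  print([ (f['score'],world(d,f['at'])) for f in finder.spot_in('driver_longest',c)])
a=cv2.imread('pics/w6.png');cv2.imwrite('pics/c3.png',np.hstack([cv2.resize(d['pixels'][60:200,340:440,::-1],None,fx=3,fy=3),a[:,150:480][:400][:400].copy() if 0 else cv2.resize(a[80:360,200:480],(420,420))]))"
```

```text
10.75 [ 465.2 -216.2  383. ]
sleeve_1 0.82 [483.4 -70.4  63. ] [316.1  17.3]
sleeve_1 0.82 [ 459.2 -213.1   60.9] [315.4 157.3]
sleeve_1 0.72 [ 472.7 -146.2   66.4] [317.6  95.5]
(array([40.18, -1.43,  9.07]), array([-0.08, -0.05, -0.04]))
[(0.77, array([ 460.06563726, -233.45253937,  195.17390927]))]
[]
```

View pics/c3.png

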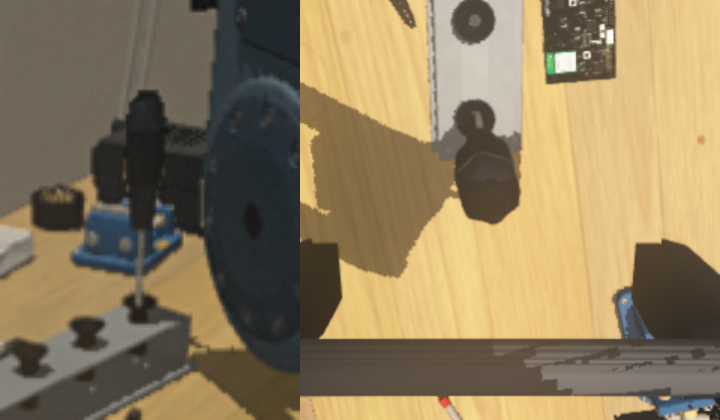

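Longest stands in sleeve 4 with its shaft in the funnel. Next is medium.

Emit:
send_rows(
  rows=[
    {"xyz":[40.2,-1.4,9.1],"rot":[0,0,0],"jaw":8.8},
    {"xyz":[40.2,-1.4,9.1],"rot":[0,0,0],"jaw":8.8},
    {"xyz":[40.2,-1.4,9.1],"rot":[0,0,0],"jaw":8.8},
    {"xyz":[40.2,-1.4,9.1],"rot":[0,0,0],"jaw":8.8},
    {"xyz":[40.2,-1.4,9.1],"rot":[0,0,0],"jaw":8.8},
    {"xyz":[40.2,-1.4,9.1],"rot":[0,0,0],"jaw":8.8},
    {"xyz":[40.2,-1.4,9.1],"rot":[0,0,0],"jaw":8.8},
    {"xyz":[40.2,-1.4,9.1],"rot":[0,0,0],"jaw":8.8},
  ],
)

```text
clock: 12.05
position: [513.0, 185.4, 288.7]
tcp_rot: [[0.153, 0.988, -0.003], [0.988, -0.153, -0.0], [-0.001, -0.003, -1.0]]
contact_force: [-0.1, -0.7, -0.4]
finger_gap: 1.0
gripper_force: 0.0
```

```bash
python3 look.py w7 driver_medium driver_small; python3 -c "
from h import *
print(shift([513.2,183.5,217],1.414))"
```

```text
12.1 [513.4 184.  289.3]
driver_medium 0.71 [509.7 189.2 188.9] [316.3 227.7]
driver_small 0.97 [526.8 257.7 169.1] [328.4  92.8]
(array([ 0.09, -0.08,  7.33]), array([-0.03,  0.03, -0.05]))
```

Emit:
send_rows(
  rows=[
    {"xyz":[0,-0.25,3.6],"rot":[0,0,0],"jaw":8.8},
    {"xyz":[0,-0.25,7.2],"rot":[0,0,0],"jaw":8.8},
    {"xyz":[0,-0.25,7.2],"rot":[0,0,0],"jaw":5},
    {"xyz":[0,-0.25,7.2],"rot":[0,0,0],"jaw":2.3},
    {"xyz":[0,-0.25,7.2],"rot":[0,0,0],"jaw":2.3},
    {"xyz":[0,-0.25,7.2],"rot":[0,0,0],"jaw":2.3},
    {"xyz":[0,-0.25,7.2],"rot":[0,0,0],"jaw":2.3},
    {"xyz":[0,-0.25,7.2],"rot":[0,0,0],"jaw":2.3},
  ],
  grip_force=25,
)

```text
clock: 13.2
position: [511.5, 183.8, 218.7]
tcp_rot: [[0.157, 0.988, 0.0], [0.988, -0.157, 0.0], [0.0, 0.0, -1.0]]
contact_force: [0.4, 0.8, 0.2]
finger_gap: 0.344
gripper_force: 1.4
```

Emit:
send_rows(
  rows=[
    {"xyz":[0,0,0],"rot":[0,0,0],"jaw":2.3},
    {"xyz":[0,0,0],"rot":[0,0,0],"jaw":2.3},
    {"xyz":[0,0,-3],"rot":[0,0,0],"jaw":2.3},
    {"xyz":[0,0,-6],"rot":[0,0,0],"jaw":2.3},
    {"xyz":[0,0,-8.5],"rot":[0,0,0],"jaw":2.3},
    {"xyz":[-3,0.1,-8.5],"rot":[0,0,0],"jaw":2.3},
    {"xyz":[-8,0.2,-8.5],"rot":[0,0,0],"jaw":2.3},
    {"xyz":[-13,0.3,-8.5],"rot":[0,0,0],"jaw":2.3},
  ],
)

```text
clock: 14.2
position: [493.4, 53.9, 303.1]
tcp_rot: [[0.156, 0.988, -0.001], [0.988, -0.156, 0.0], [-0.0, -0.001, -1.0]]
contact_force: [1.0, -0.1, -0.5]
finger_gap: 0.329
gripper_force: 24.9
```

Emit:
send_rows(
  rows=[
    {"xyz":[-5,0.1,0],"rot":[0,0,0],"jaw":2.3},
    {"xyz":[-10,0.2,0],"rot":[0,0,0],"jaw":2.3},
    {"xyz":[-15,0.3,0],"rot":[0,0,0],"jaw":2.3},
    {"xyz":[-18,0.3,0],"rot":[0,0,0],"jaw":2.3},
    {"xyz":[-19.9,0.3,0],"rot":[0,0,0],"jaw":2.3},
    {"xyz":[-19.9,0.3,0],"rot":[0,0,0],"jaw":2.3},
    {"xyz":[-19.9,0.3,0],"rot":[0,0,0],"jaw":2.3},
  ],
)

```text
clock: 15.08
position: [465.8, -141.5, 303.2]
tcp_rot: [[0.157, 0.988, -0.001], [0.988, -0.157, 0.001], [0.001, -0.001, -1.0]]
contact_force: [-0.5, 0.1, -1.9]
finger_gap: 0.327
gripper_force: 24.9
```

```bash
cat > chk.py <<'E'
from h import *
import sys
S=np.array([float(v) for v in sys.argv[1:3]]);fn=sys.argv[3]
o=obs();print(o['clock'],o['position'],o['finger_gap'],o['gripper_force'])
im=[]
for c in('scene','side'):
    d=snap(c);p=proj(d,[*S,66]).astype(int);t=p-[50,100]
    im.append(cv2.resize(d['pixels'][t[1]:t[1]+120,t[0]:t[0]+100,::-1],None,fx=4,fy=4,interpolation=2))
    print(c,'expected tip',(proj(d,[*S,91])-t)*4+[400*(c=='side'),0],'mouth',(proj(d,[*S,66])-t)*4+[400*(c=='side'),0])
cv2.imwrite('pics/'+fn,np.hstack(im))
E
python3 chk.py 471 -142.3 c4.png
```

```text
15.075 [ 465.75435783 -141.50949444  303.1811428 ] 0.32673438182456466 24.90575821921084
scene expected tip [203.92810143 366.39889065] mouth [202.47196961 403.97505034]
side expected tip [602.23640803 363.55709379] mouth [601.51208023 400.80332622]
```

View pics/c4.png

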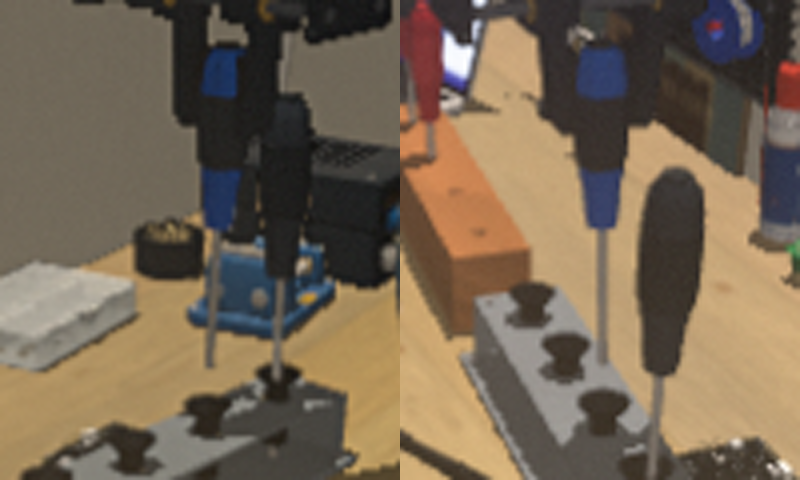

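The tip is at crop (210,366) in the scene view and (602,363) in the side view, both right above the sleeve 3 mouth. Lowering it now.

Emit:
send_rows(
  rows=[
    {"xyz":[0,0,1.5],"rot":[0,0,0],"jaw":2.3},
    {"xyz":[0,0,3],"rot":[0,0,0],"jaw":2.3},
    {"xyz":[0,0,4.5],"rot":[0,0,0],"jaw":2.3},
    {"xyz":[0,0,6],"rot":[0,0,0],"jaw":2.3},
    {"xyz":[0,0,7.3],"rot":[0,0,0],"jaw":2.3},
    {"xyz":[0,0,8.4],"rot":[0,0,0],"jaw":2.3},
    {"xyz":[0,0,8.4],"rot":[0,0,0],"jaw":2.3},
  ],
)

```text
clock: 16.05
position: [466.0, -142.3, 219.1]
tcp_rot: [[0.157, 0.988, 0.0], [0.988, -0.157, 0.0], [0.0, 0.0, -1.0]]
contact_force: [0.3, -0.6, -1.6]
finger_gap: 0.327
gripper_force: 24.9
```

Emit:
send_rows(
  rows=[
    {"xyz":[0,0,0],"rot":[0,0,0],"jaw":4},
    {"xyz":[0,0,0],"rot":[0,0,0],"jaw":5},
    {"xyz":[0,0,0],"rot":[0,0,0],"jaw":7},
    {"xyz":[0,0,0],"rot":[0,0,0],"jaw":8.8},
    {"xyz":[0,0,-3],"rot":[0,0,0],"jaw":8.8},
    {"xyz":[0,0,-8],"rot":[0,0,0],"jaw":8.8},
    {"xyz":[0,0,-12],"rot":[0,0,0],"jaw":8.8},
    {"xyz":[0,0,-12],"rot":[0,0,0],"jaw":8.8},
  ],
)

```text
clock: 17.05
position: [467.2, -142.9, 343.3]
tcp_rot: [[0.157, 0.988, 0.006], [0.988, -0.157, -0.004], [-0.003, 0.007, -1.0]]
contact_force: [-0.6, -0.4, -0.2]
finger_gap: 1.0
gripper_force: 0.0
```

```bash
python3 look.py w8 driver_longest driver_medium; python3 -c "
from h import *
print(shift([527.5,256.5,270],1.414))"
```

```text
17.1 [ 466.4 -142.5  340.9]
driver_longest 0.85 [ 464.8 -210.   193.1] [332.6 291.8]
driver_medium 0.78 [ 466.1 -135.1  194.6] [318.  195.1]
(array([40.32, -0.1 ,  6.86]), array([-0.09, -0.04, -0.04]))
```

Emit:
send_rows(
  rows=[
    {"xyz":[40.3,-0.1,6],"rot":[0,0,0],"jaw":8.8},
    {"xyz":[40.3,-0.1,6],"rot":[0,0,0],"jaw":8.8},
    {"xyz":[40.3,-0.1,6],"rot":[0,0,0],"jaw":8.8},
    {"xyz":[40.3,-0.1,6],"rot":[0,0,0],"jaw":8.8},
    {"xyz":[40.3,-0.1,6],"rot":[0,0,0],"jaw":8.8},
    {"xyz":[40.3,-0.1,6],"rot":[0,0,0],"jaw":8.8},
    {"xyz":[40.3,-0.1,6],"rot":[0,0,0],"jaw":8.8},
    {"xyz":[40.3,-0.1,6],"rot":[0,0,0],"jaw":8.8},
  ],
)

```text
clock: 18.2
position: [526.7, 257.7, 276.7]
tcp_rot: [[0.153, 0.988, -0.004], [0.988, -0.153, -0.001], [-0.002, -0.004, -1.0]]
contact_force: [-0.0, 0.1, 0.6]
finger_gap: 1.0
gripper_force: 0.0
```

```bash
python3 look.py w9 driver_small driver_large; python3 -c "
from h import *
print(shift([527.5,256.5,197],1.414))"
```

```text
18.25 [527.  256.4 277.3]
driver_small 0.83 [527.  267.7 170.4] [321.5 212.1]
driver_large 0.66 [540.4 331.4 212.1] [329.1  88.1]
(array([ 0.16, -0.02,  8.14]), array([-0.1 ,  0.07, -0.06]))
```

View pics/w9.png

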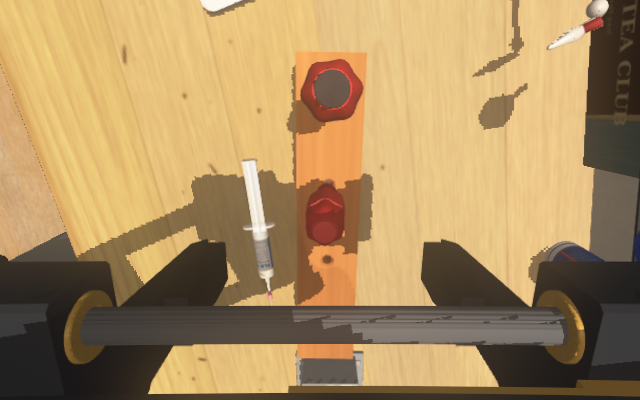

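Small's cap is centred at (323,232) and large's at (332,89).

```bash
python3 -c "
from h import *
import pickle
d=pickle.load(open('w9.pkl','rb'));print(onz(d,(323,231),177),onz(d,(332,89),213))"
```

```text
[526.55095307 259.01718574 177.        ] [541.4237142  330.92127052 213.        ]
```

Emit:
send_rows(
  rows=[
    {"xyz":[0.1,0,4],"rot":[0,0,0],"jaw":8.8},
    {"xyz":[0.1,0,8.1],"rot":[0,0,0],"jaw":8.8},
    {"xyz":[0.1,0,8.1],"rot":[0,0,0],"jaw":5},
    {"xyz":[0.1,0,8.1],"rot":[0,0,0],"jaw":1.8},
    {"xyz":[0.1,0,8.1],"rot":[0,0,0],"jaw":1.8},
    {"xyz":[0.1,0,8.1],"rot":[0,0,0],"jaw":1.8},
    {"xyz":[0.1,0,8.1],"rot":[0,0,0],"jaw":1.8},
    {"xyz":[0.1,0,8.1],"rot":[0,0,0],"jaw":1.8},
  ],
  grip_force=25,
)

```text
clock: 19.35
position: [528.2, 257.1, 198.7]
tcp_rot: [[0.157, 0.988, 0.0], [0.988, -0.157, 0.0], [0.0, 0.0, -1.0]]
contact_force: [0.2, 0.4, -0.4]
finger_gap: 0.34
gripper_force: 0.0
```

Emit:
send_rows(
  rows=[
    {"xyz":[0,0,0],"rot":[0,0,0],"jaw":1.8},
    {"xyz":[0,0,0],"rot":[0,0,0],"jaw":1.8},
    {"xyz":[0,0,0],"rot":[0,0,0],"jaw":1.8},
    {"xyz":[0,0,0],"rot":[0,0,0],"jaw":1.8},
  ],
)

```text
clock: 19.85
position: [528.3, 257.0, 198.5]
tcp_rot: [[0.157, 0.988, 0.0], [0.988, -0.157, 0.0], [0.0, 0.0, -1.0]]
contact_force: [0.9, -0.4, 0.9]
finger_gap: 0.256
gripper_force: 25.0
```

Emit:
send_rows(
  rows=[
    {"xyz":[0,0,-3],"rot":[0,0,0],"jaw":1.8},
    {"xyz":[0,0,-6],"rot":[0,0,0],"jaw":1.8},
    {"xyz":[0,0,-8.5],"rot":[0,0,0],"jaw":1.8},
    {"xyz":[-3,0.1,-8.5],"rot":[0,0,0],"jaw":1.8},
    {"xyz":[-8,0.2,-8.5],"rot":[0,0,0],"jaw":1.8},
    {"xyz":[-13,0.3,-8.5],"rot":[0,0,0],"jaw":1.8},
    {"xyz":[-18,0.3,-8.5],"rot":[0,0,0],"jaw":1.8},
    {"xyz":[-23,0.4,-8.5],"rot":[0,0,0],"jaw":1.8},
  ],
)

```text
clock: 20.85
position: [495.4, 27.8, 283.3]
tcp_rot: [[0.157, 0.988, -0.0], [0.988, -0.157, 0.0], [0.0, -0.0, -1.0]]
contact_force: [1.3, -0.9, -0.3]
finger_gap: 0.256
gripper_force: 25.0
```

Emit:
send_rows(
  rows=[
    {"xyz":[-4,0,0],"rot":[0,0,0],"jaw":1.8},
    {"xyz":[-7.5,0.1,0],"rot":[0,0,0],"jaw":1.8},
    {"xyz":[-9.9,0.1,0],"rot":[0,0,0],"jaw":1.8},
    {"xyz":[-9.9,0.1,0],"rot":[0,0,0],"jaw":1.8},
    {"xyz":[-9.9,0.1,0],"rot":[0,0,0],"jaw":1.8},
  ],
)

```text
clock: 21.48
position: [481.5, -68.2, 283.3]
tcp_rot: [[0.157, 0.988, -0.0], [0.988, -0.157, 0.001], [0.001, -0.0, -1.0]]
contact_force: [0.3, 0.0, -0.2]
finger_gap: 0.254
gripper_force: 25.0
```

```bash
python3 chk.py 481.8 -71.1 c5.png
```

```text
21.475 [481.46183788 -68.22257789 283.28522156] 0.2536911389305292 24.98136476710215
scene expected tip [202.00364162 363.91559325] mouth [201.31774822 402.82227937]
side expected tip [604.03672522 367.40026162] mouth [603.75716683 403.21414881]
```

View pics/c5.png

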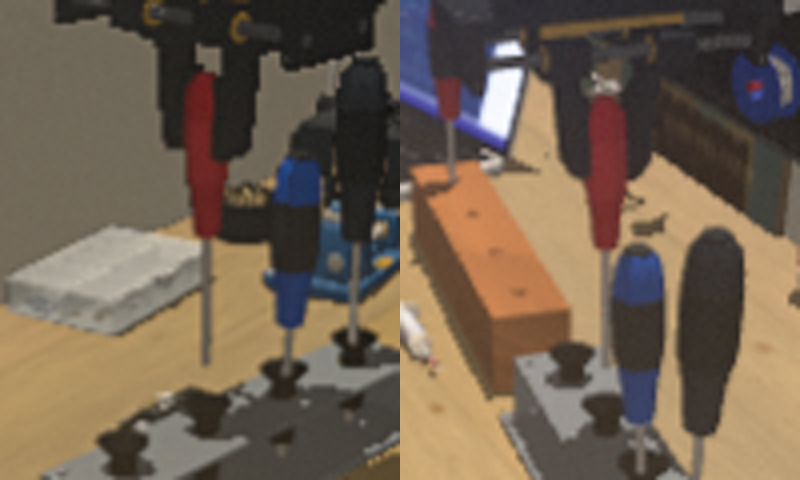

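Tip and mouth line up in both views: scene (205,363) over (207,402), side (605,365) over (605,403).

Emit:
send_rows(
  rows=[
    {"xyz":[0,0,1.5],"rot":[0,0,0],"jaw":1.8},
    {"xyz":[0,0,3],"rot":[0,0,0],"jaw":1.8},
    {"xyz":[0,0,4.5],"rot":[0,0,0],"jaw":1.8},
    {"xyz":[0,0,6],"rot":[0,0,0],"jaw":1.8},
    {"xyz":[0,0,7.3],"rot":[0,0,0],"jaw":1.8},
    {"xyz":[0,0,8.4],"rot":[0,0,0],"jaw":1.8},
    {"xyz":[0,0,8.4],"rot":[0,0,0],"jaw":1.8},
  ],
)

```text
clock: 22.45
position: [481.5, -68.8, 198.9]
tcp_rot: [[0.157, 0.988, -0.0], [0.988, -0.157, 0.0], [0.0, -0.0, -1.0]]
contact_force: [0.4, -0.6, -1.8]
finger_gap: 0.256
gripper_force: 25.0
```

Emit:
send_rows(
  rows=[
    {"xyz":[0,0,0],"rot":[0,0,0],"jaw":3},
    {"xyz":[0,0,0],"rot":[0,0,0],"jaw":4.5},
    {"xyz":[0,0,0],"rot":[0,0,0],"jaw":7},
    {"xyz":[0,0,0],"rot":[0,0,0],"jaw":8.8},
    {"xyz":[0,0,-3],"rot":[0,0,0],"jaw":8.8},
    {"xyz":[0,0,-8],"rot":[0,0,0],"jaw":8.8},
    {"xyz":[0,0,-11],"rot":[0,0,0],"jaw":8.8},
    {"xyz":[0,0,-11],"rot":[0,0,0],"jaw":8.8},
  ],
)

```text
clock: 23.45
position: [482.7, -69.2, 312.1]
tcp_rot: [[0.157, 0.988, 0.005], [0.988, -0.157, -0.002], [-0.001, 0.006, -1.0]]
contact_force: [0.0, -0.1, -1.1]
finger_gap: 0.996
gripper_force: 0.0
```

```bash
python3 -c "
from h import *
print(shift([540,329,300],1.414))"
```

```text
(array([40.22, -0.59,  1.16]), array([ 0.32,  0.07, -0.03]))
```

Emit:
send_rows(
  rows=[
    {"xyz":[40.2,-0.6,0.8],"rot":[0,0,0],"jaw":8.8},
    {"xyz":[40.2,-0.6,0.8],"rot":[0,0,0],"jaw":8.8},
    {"xyz":[40.2,-0.6,0.8],"rot":[0,0,0],"jaw":8.8},
    {"xyz":[40.2,-0.6,0.8],"rot":[0,0,0],"jaw":8.8},
    {"xyz":[40.2,-0.6,0.8],"rot":[0,0,0],"jaw":8.8},
    {"xyz":[40.2,-0.6,0.8],"rot":[0,0,0],"jaw":8.8},
    {"xyz":[40.2,-0.6,0.8],"rot":[0,0,0],"jaw":8.8},
    {"xyz":[40.2,-0.6,0.8],"rot":[0,0,0],"jaw":8.8},
  ],
)

```text
clock: 24.45
position: [537.6, 330.7, 298.9]
tcp_rot: [[0.154, 0.988, -0.003], [0.988, -0.154, -0.001], [-0.002, -0.003, -1.0]]
contact_force: [-0.1, -0.3, -0.9]
finger_gap: 0.997
gripper_force: 0.0
```

```bash
python3 look.py w10 driver_large; python3 -c "
from h import *
print(shift([540,329,227],1.414))"
```

```text
24.5 [537.8 329.4 299.3]
driver_large 0.94 [542.2 338.  206.8] [330.  224.5]
(array([0.09, 0.2 , 7.27]), array([-0.13,  0.1 , -0.02]))
```

Emit:
send_rows(
  rows=[
    {"xyz":[0.1,0.3,3.6],"rot":[0,0,0],"jaw":8.8},
    {"xyz":[0.1,0.3,7.2],"rot":[0,0,0],"jaw":8.8},
    {"xyz":[0.1,0.3,7.2],"rot":[0,0,0],"jaw":5},
    {"xyz":[0.1,0.3,7.2],"rot":[0,0,0],"jaw":2},
    {"xyz":[0.1,0.3,7.2],"rot":[0,0,0],"jaw":2},
    {"xyz":[0.1,0.3,7.2],"rot":[0,0,0],"jaw":2},
    {"xyz":[0.1,0.3,7.2],"rot":[0,0,0],"jaw":2},
    {"xyz":[0.1,0.3,7.2],"rot":[0,0,0],"jaw":2},
  ],
  grip_force=25,
)

```text
clock: 25.55
position: [541.8, 329.8, 229.7]
tcp_rot: [[0.157, 0.988, 0.0], [0.988, -0.157, 0.0], [0.0, 0.0, -1.0]]
contact_force: [-0.0, -0.2, 0.5]
finger_gap: 0.345
gripper_force: 0.0
```

Emit:
send_rows(
  rows=[
    {"xyz":[0,0,0],"rot":[0,0,0],"jaw":2},
    {"xyz":[0,0,0],"rot":[0,0,0],"jaw":2},
    {"xyz":[0,0,0],"rot":[0,0,0],"jaw":2},
    {"xyz":[0,0,0],"rot":[0,0,0],"jaw":2},
  ],
)

```text
clock: 26.05
position: [541.8, 329.8, 229.6]
tcp_rot: [[0.157, 0.988, 0.0], [0.988, -0.157, 0.0], [0.0, 0.0, -1.0]]
contact_force: [1.5, 0.2, 1.3]
finger_gap: 0.302
gripper_force: 25.0
```

Emit:
send_rows(
  rows=[
    {"xyz":[0,0,-3],"rot":[0,0,0],"jaw":2},
    {"xyz":[0,0,-6],"rot":[0,0,0],"jaw":2},
    {"xyz":[0,0,-8.5],"rot":[0,0,0],"jaw":2},
    {"xyz":[-3,0.1,-8.5],"rot":[0,0,0],"jaw":2},
    {"xyz":[-8,0.2,-8.5],"rot":[0,0,0],"jaw":2},
    {"xyz":[-13,0.3,-8.5],"rot":[0,0,0],"jaw":2},
    {"xyz":[-18,0.3,-8.5],"rot":[0,0,0],"jaw":2},
    {"xyz":[-23,0.3,-8.5],"rot":[0,0,0],"jaw":2},
  ],
)

```text
clock: 27.05
position: [508.0, 100.6, 314.2]
tcp_rot: [[0.157, 0.988, -0.0], [0.988, -0.157, -0.0], [-0.0, -0.0, -1.0]]
contact_force: [0.7, 0.0, -0.1]
finger_gap: 0.306
gripper_force: 25.0
```

Emit:
send_rows(
  rows=[
    {"xyz":[-4,0,0],"rot":[0,0,0],"jaw":2},
    {"xyz":[-7.5,0,0],"rot":[0,0,0],"jaw":2},
    {"xyz":[-9.9,0,0],"rot":[0,0,0],"jaw":2},
    {"xyz":[-9.9,0,0],"rot":[0,0,0],"jaw":2},
    {"xyz":[-9.9,0,0],"rot":[0,0,0],"jaw":2},
  ],
)

```text
clock: 27.68
position: [493.1, 4.8, 314.3]
tcp_rot: [[0.157, 0.988, -0.0], [0.988, -0.157, 0.0], [0.0, -0.0, -1.0]]
contact_force: [0.2, 0.7, 0.4]
finger_gap: 0.302
gripper_force: 25.0
```

```bash
python3 chk.py 492.5 0.1 c6.png
```

```text
27.675 [493.13395671   4.78471641 314.3474738 ] 0.3020168561861612 24.999101628782228
scene expected tip [200.79078828 360.70237507] mouth [201.04435913 401.00499235]
side expected tip [601.65983726 369.12098736] mouth [601.73137675 403.56805375]
```

View pics/c6.png

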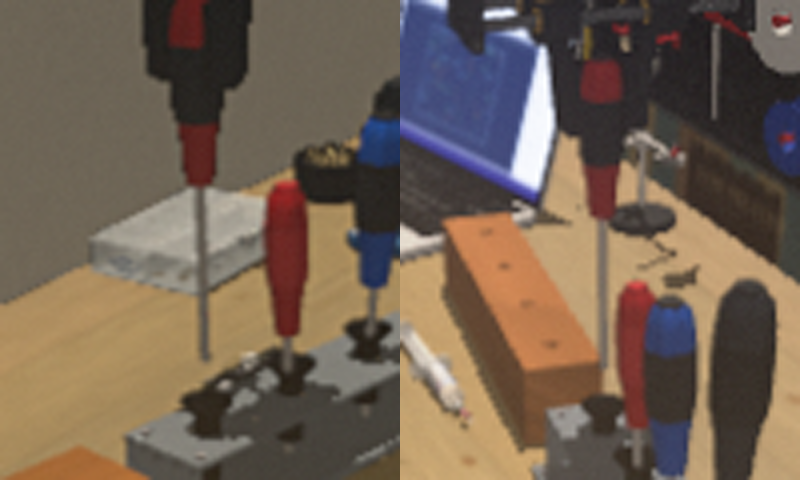

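Scene tip is at (205,358) over the mouth at (209,398), and side tip at (602,368) over (603,402). Lowering it.

Emit:
send_rows(
  rows=[
    {"xyz":[0,0,1.5],"rot":[0,0,0],"jaw":2},
    {"xyz":[0,0,3],"rot":[0,0,0],"jaw":2},
    {"xyz":[0,0,4.5],"rot":[0,0,0],"jaw":2},
    {"xyz":[0,0,6],"rot":[0,0,0],"jaw":2},
    {"xyz":[0,0,7.3],"rot":[0,0,0],"jaw":2},
    {"xyz":[0,0,8.4],"rot":[0,0,0],"jaw":2},
    {"xyz":[0,0,8.4],"rot":[0,0,0],"jaw":2},
  ],
)

```text
clock: 28.65
position: [493.2, 4.3, 230.0]
tcp_rot: [[0.157, 0.988, -0.0], [0.988, -0.157, 0.0], [0.0, -0.0, -1.0]]
contact_force: [-0.5, 1.2, -0.1]
finger_gap: 0.299
gripper_force: 25.0
```

Emit:
send_rows(
  rows=[
    {"xyz":[0,0,0],"rot":[0,0,0],"jaw":3.5},
    {"xyz":[0,0,0],"rot":[0,0,0],"jaw":5},
    {"xyz":[0,0,0],"rot":[0,0,0],"jaw":7},
    {"xyz":[0,0,0],"rot":[0,0,0],"jaw":8.8},
    {"xyz":[0,0,-3],"rot":[0,0,0],"jaw":8.8},
    {"xyz":[0,0,-8],"rot":[0,0,0],"jaw":8.8},
    {"xyz":[0,0,-14],"rot":[0,0,0],"jaw":8.8},
    {"xyz":[0,0,-18],"rot":[0,0,0],"jaw":8.8},
  ],
)

```text
clock: 29.65
position: [493.4, 4.3, 413.7]
tcp_rot: [[0.157, 0.988, 0.003], [0.988, -0.157, -0.001], [-0.0, 0.003, -1.0]]
contact_force: [0.0, -0.6, -0.3]
finger_gap: 0.998
gripper_force: 0.0
```

```bash
python3 - <<'E'
from h import *
np.set_printoptions(precision=1,suppress=True)
im=[]
o=obs();print(o['clock'],o['position'])
for c in('scene','side'):
    d=snap(c);t=(proj(d,[476,-106,90])-[62,75]).astype(int)
    im.append(cv2.resize(d['pixels'][t[1]:t[1]+125,t[0]:t[0]+125,::-1],(400,400),interpolation=2))
    # expected handle bottom/top if home & upright
    for n,S,b,L in(('large',(492.5,.1),105,207),('small',(481.8,-71.1),80,172),('medium',(471,-142.3),90,197),('longest',(460.3,-213.5),123,237)):
        print(c,n,(proj(d,[*S,6+b])-t)*3.2+[400*(c=='side'),0],(proj(d,[*S,6+L])-t)*3.2+[400*(c=='side'),0])
cv2.imwrite('pics/fin.png',np.hstack(im))
E
```

```text
29.65 [493.4   4.3 413.7]
scene large [ 99.7 255.8] [ 98.7 113.7]
scene small [167.9 259. ] [169.9 139. ]
scene medium [230.6 219.8] [235.7  83.4]
scene longest [289.9 156.1] [297.8  12.1]
side large [558.1 157.7] [557.8  37.9]
side small [585.6 226.1] [586.4 115.9]
side medium [616.3 259.2] [618.8 123.4]
side longest [652.2 267.1] [657.1 110.4]
```

View pics/fin.png

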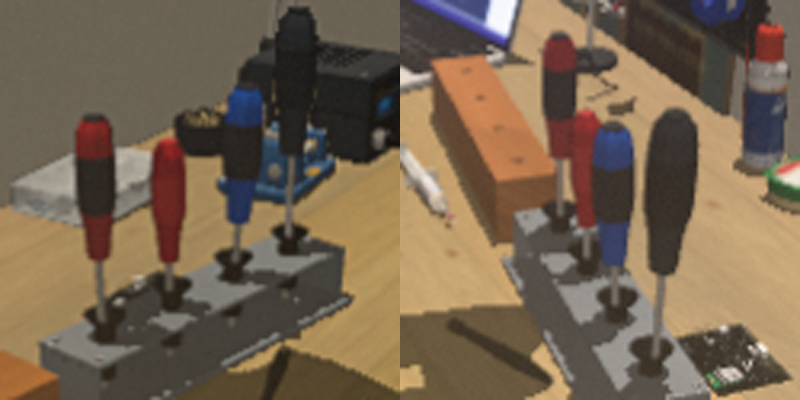

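The final picture shows all four in the sleeves in the order large, small, medium, longest. Each handle's lower end is at the row expected when fully home: 258 against 256, 260 against 259, 222 against 220 and 155 against 156.

```bash
python3 -c "
from h import *
print(env.job_done())"
```

```text
the job is handed in; nothing more can be done
None
```

All four screwdrivers are standing in the stand's sleeves in their starting order (large, small, medium, longest from left to right), none fell over, their handle heights in the final pictures match tips fully home, and the job was handed in at about 30 s of the 112 s limit with no verdict returned.

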